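Refit the gas cooker's knob and hold it pressed in

ROBOT

A 7-joint arm with a two-finger parallel gripper is mounted at the origin on a cart in front of the work surface, level with it; the furniture and walls round the work are solid. World frame = base frame: x ahead of the robot, y to its left, z up, the work surface at z = 0. Lengths are in m, angles in rad, forces in N, time in s.
With the tool pointing down it reaches from about 0.425 to 1.025 m from the base axis. Payload 9.4 kg.
Tool frame: the origin (TCP) lies at the very end of the fingers, on their centre line; the grasp point (between the pads) lies 19 mm behind it; z points along the fingers, y is the line along which they close (so a half turn about z gives the same grasp; the last joint's range is limited). The gripper opens to 85 mm and grips with 20 to 120 N. Pads are 22 mm wide; open, the fingers measure 114 mm over their backs; the gripper's body (76 mm by 85 mm) begins 54 mm behind the grasp point. The pads swing forward as they close: fully open they stand 13 mm farther back than shut.
Start: joints at [1.067, 0.599, -0.003, 1.599, 0.002, 0.943, -0.08], TCP at [0.3, -0.66, 0.231] pointing down, gripper open.
Joint ranges: [-2.57, 2.57], [-0.35, 1.97], [-1.29, 1.29], [0.11, 2.56], [-1.05, 4.19], [0.11, 1.86], [-2.63, 2.63]. Speed limits (rad/s): [2.22, 2.22, 3.01, 3.01, 3.14, 3.14, 3.14].

INTERFACE

Orientations are given as a 3x3 rotation matrix whose columns are the frame's x, y, z axes.
In Python, from rig import readout, vision, job, nets gives the robot as it stands. The module is installed in compiled form; this text tells all that it offers.
- The arm moves only by the tool step_arm, never from a script. Its argument "deltas" is a list of rows, each a list of 3 entries, a list of its own where there are three numbers: the gripper's target within -1 to 1 (shut at 1, half-way at 0, fully open at -1), then the shift along the tool's x, y, z in cm, then the turn about the tool's z in rad. In form: [[grip, [tx, ty, tz], yaw], ...]. A call has 1 to 12 rows; each row shifts and turns the commanded pose from where the row before left it, along the tool's axes as they then stand; what a row does not reach is not made up. A row lasts 1/8 s, in which the tool goes at most 62.5 mm and 10.7 degrees, less where a joint would pass 70% of its speed; a pose out of reach is approached as far as the arm can. A call is refused whole if a number of a shift passes 6.25 or a number of a turn 0.188, either way. A call with a gripper value outside its range is refused whole. The fingers move at their own pace and stop on an object; "newtons" is the grip in N (left out, the last holds). Time passes only in rows, so rows that do not move let the fingers close. It gives the time, the measured TCP pose, the force, the opening and the grip force at its end, in the units of the state.
- readout.get_state(): the state, without advancing time (a new reading comes with each control period).
- vision.capture(name): name is "side" or "top"; returns a dict with "image" (400x640x3 uint8, blue, green, red), "K" (3x3 intrinsics, pixels), "R" (3x3) and "t" (3): a world point X has camera coordinates R X + t. Camera axes: x right, y down, z forward; pixel columns grow to the right and rows downward; lengths in m; the calibration is good to about 2 mm. A picture is of the moment at which its call begins. There is no depth.
- job.close_job(): hands the job in; it is judged then, once.
Trained networks look in a picture, given as the dict that the camera call returned (one of the last four; its "shot" number tells which), for a name from the list of things; names that differ only in an ending like _2 or _b are one class to them, and where a whole thing is asked for, a point or a joint stands for the part that bears it (a point fixed in the world has none). Each returns a list of dicts, best first, with "p" (0 to 1); they miss things now and then, are a little off and sometimes report something else, mostly with a low value. They report only what shows in the picture. A call takes as long as a camera call.
- nets.boxes_of(picture, label): "uv" ([column, row] in pixels, amid what is visible of it).
The state is a dict: "t": time; "q": joint angles; "qvel": joint speeds; "joint_efforts": joint torques, N m; "tool_pos": TCP position; "orientation": TCP orientation; "force": force on the tool from outside, world axes, zero at the start; "wrist_torque": the same for the moment, N m; "grip_width": finger opening in m; "gripper_force": force on a finger pad.
Only numpy, scipy, OpenCV 4.12 (cv2) and the standard library are available. Lean on these libraries where they do the work, as an engineer would, in place of code of your own. Each camera call takes 0.05 s, during which the arm holds its last target. There are 200 camera calls.

TASK

The control knob has come off the small gas cooker and lies on the worktop. Pick it up, turn it so that the D-shaped hole in it matches the flat of the cooker's upright spindle (white pointer of the knob over the white mark on the spindle's collar), push it fully home on the spindle, then push knob and spindle all the way down against the spring, as one does to light the ring. Finish while still holding the knob pressed in with the gripper, and leave the apple, matchbox and lemon where they are.

Things in the scene. Friction and masses are not known exactly. Their poses are not given: they have to be found in the camera images.
- knob: Black cooker knob, 50 g, standing on its round skirt (50 mm across, 20 mm high) on the worktop, 44 mm high in all. Origin: centre of the underside; z up; x along the grip bar toward its end with the white pointer line. Blind D-hole from below, 16 mm deep, 14.8 mm in diameter, its flat 4.4 mm from the axis on the +x side, 1.5 mm chamfer at the mouth; 0.9 mm clearance on the spindle.
- knob_grip (a point): Middle of the knob's grip bar, on the axis, 32 mm above the knob's origin, axes as the knob's. The bar stands on the skirt: 43 mm long (x), 14 mm thick (y: fingers close across it), 24 mm high. The skirt's top face, 22 mm in radius, lies 12 mm below this point; fingertips may push on it.
- valve: Black collar round the spindle's foot, 40 mm across, 2.5 mm high, a white radial bar on its +x side, the side of the spindle's flat. Origin on the spindle's axis, level with the cooker's top plate, 60 mm above the worktop. Stiff to turn (0.5 N m). Never needs turning.
- spindle_tip (a point): Centre of the top end of the cooker's upright steel D-spindle, 28 mm above the top plate. 13 mm in diameter, flat 3.5 mm from the axis on the +x side of this frame, top edge chamfered 2 mm; z up. The knob matches when its x points as this x; fully home (0.15 rad play), the knob's origin lies 16 mm below this point. Goes down with the knob when pressed.
- spindle (a joint): How far the spindle is pressed down, in m: 0 released, 0.006 at the stop. It springs back; it takes 3 N to start and about 9 N at the stop, where the knob still clears the cooker by 6 mm.
- cooker: Portable one-ring gas cooker, white enamel, 250 mm (x) by 210 mm (y), fixed on the worktop; top plate 60 mm high, origin under its centre, -x its front. Spindle 95 mm in front of the centre; burner 35 mm behind the centre with a black pan support of 80 mm radius, up to 93 mm high. Wall cabinets hang over the rear half of the worktop from 0.45 m up: carry things low.
- apple: Red apple, 80 mm across, 69 mm high; bystander. Origin at its underside.
- matchbox: Matchbox, 39 x 61 x 17 mm, lying flat; bystander. Origin under its centre.
- lemon: Yellow lemon, lying, 78 x 55 x 56 mm; bystander. Origin at its underside.

How it is judged:
By the outcome, as a careful person would: the job done as asked, in the order asked, and still so for the second after the job is handed in, while the arm keeps its last pose, push and grip.
It also fails if it takes over 40 s, if anything falls off the work surface, if the arm or the gripper's body presses on something with over 40 N, if the wrist force passes 120 N, or if a joint passes its speed limit or range.

## Working session

There is one attempt and no reset: what is moved stays moved. The work goes in short steps, Python scripts to look and compute and a tool call to move; the robot and the scene stay as the last step left them, time stands still between calls to the robot, and variables do not carry over. Pictures are saved under pics/ and viewed, at most 10 in all, crops included, and the job is handed in when it is done.

Besides the shell and the picture viewer there is one more tool, called after "Call:" by a JSON object that holds its "name" and its "arguments", one argument or row to a line. step_arm: Moves the arm, as the interface text tells. Its arguments: {"type":"object","properties":{"deltas":{"type":"array","items":{"type":"array"}},"newtons":{"type":"number"}},"required":["deltas"]}

```bash
mkdir -p pics; cat > h.py <<'E'
import numpy as np, cv2
from rig import readout, vision, job, nets
def ray(c,uv):
    d=c["R"].T@np.linalg.inv(c["K"])@np.array([uv[0],uv[1],1.]); o=-c["R"].T@c["t"]; return o,d
def onz(c,uv,z):
    o,d=ray(c,uv); return o+d*(z-o[2])/d[2]
def tri(c1,u1,c2,u2):
    o1,d1=ray(c1,u1);o2,d2=ray(c2,u2)
    s=np.linalg.lstsq(np.c_[d1,-d2],o2-o1,rcond=None)[0]
    a,b=o1+d1*s[0],o2+d2*s[1]; return (a+b)/2,np.linalg.norm(a-b)
def proj(c,X):
    p=c["K"]@(c["R"]@np.asarray(X,float)+c["t"]); return p[:2]/p[2]
E
python3 - <<'E'
from h import *
np.set_printoptions(precision=4,suppress=True)
s=readout.get_state(); print(s["t"],s["tool_pos"],s["orientation"],s["grip_width"],s["force"])
for n in("top","side"):
    c=vision.capture(n); cv2.imwrite(f"pics/{n}0.png",c["image"]); print(n,-c["R"].T@c["t"],c["R"],c["K"][0])
    for l in("knob","valve","spindle_tip","cooker","apple","matchbox","lemon"):
        for b in nets.boxes_of(c,l)[:2]: print(l,b["uv"],b["p"],onz(c,b["uv"],0.02 if l!="valve" else .06))
E
```

```text
0.0 [ 0.2999 -0.6595  0.2304] [[ 0.9102  0.4141 -0.0008]
 [ 0.4141 -0.9102  0.0014]
 [-0.0002 -0.0016 -1.    ]] 0.08561575518240908 [-0.3611  0.4171  0.4866]
top [ 0.3963 -0.0043  1.1173] [[-0.0117 -0.9999  0.0041]
 [-0.9914  0.011  -0.1306]
 [ 0.1305 -0.0056 -0.9914]] [423.4869   0.     316.0319]
knob [400.2, 246.6] 0.52 [ 0.4285 -0.2266  0.02  ]
valve [245.8, 239.1] 0.52 [0.4503 0.1656 0.06  ]
valve [351.6, 157.7] 0.18 [ 0.6549 -0.1026  0.06  ]
apple [351.9, 159.3] 0.9 [ 0.6604 -0.1071  0.02  ]
matchbox [374.8, 217.5] 0.92 [ 0.5047 -0.1632  0.02  ]
lemon [351.9, 250.1] 0.93 [ 0.421  -0.1016  0.02  ]
side [ 0.5425 -0.78    0.757 ] [[ 0.9999  0.0068  0.0104]
 [ 0.0124 -0.6594 -0.7517]
 [ 0.0017  0.7518 -0.6594]] [405.4962   0.     322.5952]
knob [271.2, 285.9] 0.87 [ 0.4329 -0.2343  0.02  ]
valve [269.5, 287.0] 0.42 [ 0.4356 -0.2668  0.06  ]
cooker [324.6, 170.7] 0.71 [0.5496 0.187  0.02  ]
apple [370.5, 241.5] 0.56 [ 0.6636 -0.0978  0.02  ]
matchbox [307.8, 264.9] 0.87 [ 0.5117 -0.1738  0.02  ]
lemon [270.9, 238.7] 0.9 [ 0.4176 -0.0924  0.02  ]
```

```bash
python3 - <<'E'
import cv2,numpy as np
t=cv2.imread("pics/top0.png");s=cv2.imread("pics/side0.png")
r=lambda i,x,y,w,h,W,H:cv2.resize(i[y:y+h,x:x+w],(W,H),interpolation=cv2.INTER_CUBIC)
# knob top, valve top (80x60 ->400x300), same side
o=np.vstack([np.hstack([r(t,365,216,80,60,400,300),r(t,205,206,80,60,400,300)]),np.hstack([r(s,230,255,80,60,400,300),r(s,200,130,80,60,400,300)])])
cv2.imwrite("pics/crops0.png",o)
E
```

```text
(no output)
```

View pics/top0.png

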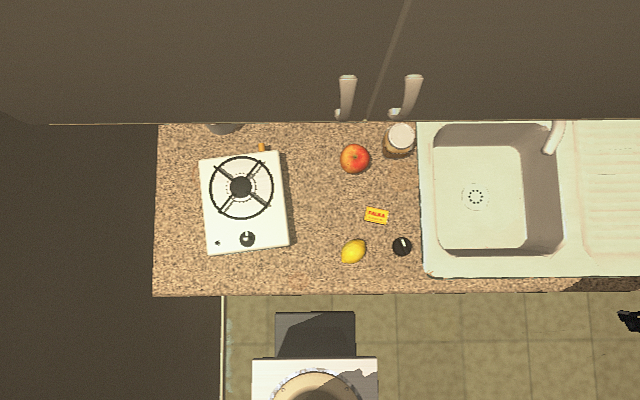

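View pics/side0.png

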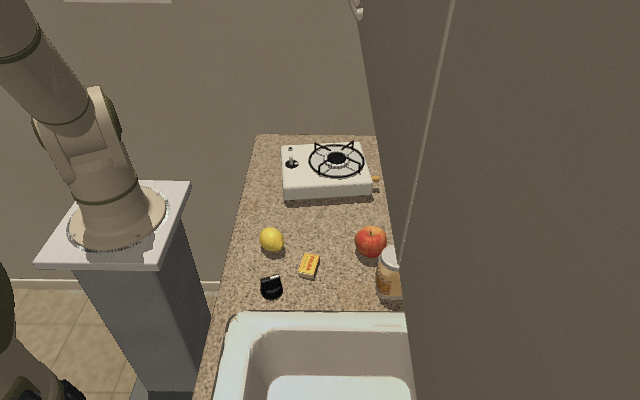

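View pics/crops0.png

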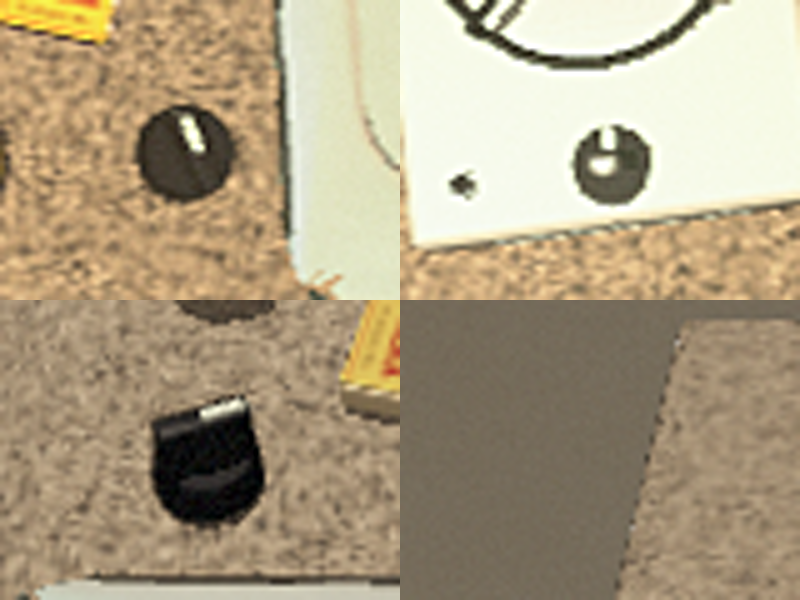

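The top view shows the knob at about (402,246) with its pointer up and slightly left. The spindle collar is at about (247,239) with its white mark pointing up, and the spindle tip is at about (245.6,238). The side view shows the knob at (271,287) and the spindle at (291,158). Next I refine these by segmentation.

```bash
cat > seg.py <<'E'
from h import *
np.set_printoptions(precision=4,suppress=True)
ct=vision.capture("top");cs=vision.capture("side")
def wc(g,x,y,w,h,lo,hi,inv=False):
    a=g[y:y+h,x:x+w].astype(float); k=np.clip((a-lo)/(hi-lo),0,1); k=1-k if inv else k
    Y,X=np.mgrid[y:y+h,x:x+w]; m=k.sum(); c=np.array([(k*X).sum(),(k*Y).sum()])/m
    cov=np.array([[(k*(X-c[0])**2).sum(),(k*(X-c[0])*(Y-c[1])).sum()],[0,(k*(Y-c[1])**2).sum()]])/m
    return c,m,cov
E
python3 - <<'E'
from seg import *
g=cv2.cvtColor(ct["image"],cv2.COLOR_BGR2GRAY);gs=cv2.cvtColor(cs["image"],cv2.COLOR_BGR2GRAY)
print(g[234:260,390:414]);print(g[228:250,236:260]);print(gs[144:172,280:304])
E
```

```text
[[130 142 161 173 177 173 170 165 138 108 117 145 161 178 180 163 165 177
  183 185 175 188 183 166]
 [135 154 157 166 164 149 158 170 167 149 154 150 142 147 168 176 174 170
  167 175 158 154 164 177]
 [157 144 131 157 165 157 159 162 150 152 172 181 154 124 150 169 178 165
  136 117 100 113 153 176]
 [172 159 141 156 149 154 174 162 129  70  51  34  40  54  75 142 178 177
  178 141 108 126 159 179]
 [154 161 164 176 155 138 124  70  37  81  86  74  91  56  37  39  55 123
  183 177 158 171 170 187]
 [137 164 193 198 156  71  40  44  55  52  73 151 193 143  32  50  53  45
  116 168 190 202 174 161]
 [149 162 188 164  98  28  51  53  54  51  61 218 255 238  38  52  65  52
   42 108 168 183 180 175]
 [162 157 146  86  31  54  59  59  59  41  54 124 239 248 131  36  54  61
   55  49 107 136 142 168]
 [169 172 132  48  48  60  66  68  58  49  49 124 240 254 234  38  52  65
   58  51  60 119 149 172]
 [170 177 133  38  47  59  63  55  57  53  47  47 211 254 248 119  39  56
   60  59  59 107 126 122]
 [173 155  91  42  55  64  65  62  59  61  49  48 112 242 249 127  35  53
   63  61  58  6
[... 5878 characters left out ...]
35 194 201 218  90  26  28  36  35  29  37  27  12  30  26  25   5
  162 210 208 206 208 208]
 [144 137 193 202 213 177  72  22  28  31  30  31  31  33  31  25   6 166
  209 209 206 207 208 207]
 [159 140 188 199 210 211 214  96  40  27  17  20  20  25  14 119 209 211
  210 207 207 207 207 208]
 [135 134 192 201 209 209 212 211 214 177  99  84  80 210 213 211 212 209
  208 207 208 208 207 207]
 [149 123 187 198 209 208 207 210 211 211 209 212 209 213 212 210 210 205
  208 208 207 208 207 207]
 [137 133 186 197 208 209 208 209 209 210 210 211 210 209 208 209 209 208
  207 208 208 207 208 208]
 [154 144 182 196 207 208 208 207 206 208 207 208 208 207 207 207 206 207
  207 208 207 207 207 208]]
```

```bash
cat > fit.py <<'E'
from seg import *
from scipy.ndimage import map_coordinates
from scipy.optimize import least_squares
def circ(c,u0,z,R,thr,rmax=14,skip=None):
    g=cv2.cvtColor(c["image"],cv2.COLOR_BGR2GRAY).astype(float); P=[]
    for a in np.arange(0,2*np.pi,.1):
        if skip and abs((a-skip[0]+np.pi)%(2*np.pi)-np.pi)<skip[1]: continue
        r=np.arange(rmax,0,-.1); v=map_coordinates(g,[u0[1]+r*np.sin(a),u0[0]+r*np.cos(a)],order=1)
        i=np.argmax(v<thr)
        if i: P.append(onz(c,[u0[0]+r[i]*np.cos(a),u0[1]+r[i]*np.sin(a)],z)[:2])
    P=np.array(P); s=least_squares(lambda p:np.hypot(*(P-p[:2]).T)-(R or p[2]),[*P.mean(0),.02],loss="soft_l1",f_scale=.001)
    return s.x,np.std(s.fun)
E
python3 - <<'E'
from fit import *
gt=cv2.cvtColor(ct["image"],cv2.COLOR_BGR2GRAY)
print("collar top",circ(ct,[247,239],.0625,None,160,12,(-1.7,.35)))
print("collar side",circ(cs,[291,163.5],.0625,None,120,10,(-1.5,.8)))
print("knob top",circ(ct,[402,246.5],.012,None,100,14))
def dirn(x,y,w,h,lo,hi,z):
    c,m,_=wc(gt,x,y,w,h,lo,hi); A=[]
    for r in range(y,y+h):
        cc,mm,_=wc(gt,x,r,w,1,lo,hi); A.append(onz(ct,cc,z)[:2])
    A=np.array(A); p=np.polyfit(A[:,0],A[:,1],1); return onz(ct,c,z),A,np.arctan(p[0])
print("pointer",dirn(400,239,7,7,70,240,.044))
print("mark",dirn(243,231,7,5,80,250,.0625))
print("tip top",onz(ct,wc(gt,242,237,7,5,110,250)[0],.088), wc(gt,242,237,7,5,110,250)[0])
print("tip side", onz(cs,[290.6,156.3],.088))
# knob pointer in side
gs=cv2.cvtColor(cs["image"],cv2.COLOR_BGR2GRAY); c,m,_=wc(gs,266,270,16,14,80,220);print("side ptr",c,m,onz(cs,c,.044))
print(gs[268:300,256:288])
E
```

```text
collar top (array([0.4516, 0.1624, 0.0193]), np.float64(0.00040288744479155276))
collar side (array([0.4531, 0.1621, 0.0195]), np.float64(0.0031422869217922565))
knob top (array([ 0.4297, -0.2316,  0.0254]), np.float64(0.0007379906560130734))
pointer (array([ 0.4388, -0.2291,  0.044 ]), array([[ 0.4469, -0.2269],
       [ 0.4444, -0.2269],
       [ 0.4418, -0.2281],
       [ 0.4393, -0.2288],
       [ 0.4368, -0.2297],
       [ 0.4342, -0.2305],
       [ 0.4317, -0.2316]]), np.float64(0.3096286434490694))
mark (array([0.4659, 0.1651, 0.0625]), array([[0.4704, 0.1668],
       [0.4678, 0.1651],
       [0.4654, 0.1643],
       [0.4629, 0.1642],
       [0.4604, 0.1642]]), np.float64(0.2408291794875207))
tip top [0.4502 0.1627 0.088 ] [245.1165 238.5757]
tip side [0.4523 0.163  0.088 ]
side ptr [273.7035 273.838 ] 61.557142857142864 [ 0.4386 -0.2198  0.044 ]
[[155 145 144 ... 172 154 163]
 [170 143 128 ... 150 141 156]
 [147 157 147 ... 123 128 151]
 ...
 [145 142 153 ... 160 128 137]
 [169 169 164 ... 165 141 142]
 [137 136 154 ... 148 122 139]]
```

```bash
python3 - <<'E'
from fit import *
gs=cv2.cvtColor(cs["image"],cv2.COLOR_BGR2GRAY);gt=cv2.cvtColor(ct["image"],cv2.COLOR_BGR2GRAY)
A=np.array([onz(cs,wc(gs,x,161,1,5,20,200)[0],.0625)[:2] for x in (295,296,297)]); print("mark side",A)
print("c in img",proj(ct,[.4516,.1624,.0625]),proj(cs,[.4525,.1625,.0625]))
# cooker edges in top view at z=.06
def edge(pts,z):
    P=np.array([onz(ct,p,z)[:2] for p in pts]);return P,np.polyfit
L=[];R_=[]
for r in range(175,235,4):
    row=gt[r].astype(int)
    L.append(onz(ct,[190+np.argmax(row[190:215]>215),r],.06)[:2]); R_.append(onz(ct,[300-np.argmax(row[300:270:-1]>215),r],.06)[:2])
for E_ in(L,R_):
    E_=np.array(E_);print(np.polyfit(E_[:,0],E_[:,1],1),E_[::7])
from math import pi
# side knob: bar top, dark/bright
c=cv2.resize(cs["image"][130:180,262:362],(800,400),interpolation=cv2.INTER_CUBIC);cv2.imwrite("pics/c1.png",c)
E
```

```text
mark side [[0.4637 0.1666]
 [0.4665 0.1676]
 [0.4693 0.1691]]
c in img [246.9143 238.5277] [291.0321 163.6747]
[0.1195 0.2103] [[0.6141 0.2834]
 [0.5422 0.2741]
 [0.4717 0.2675]]
[0.109  0.0138] [[0.6119 0.0804]
 [0.54   0.0728]
 [0.4694 0.0655]]
```

Call:
{"name": "step_arm", "arguments": {
  "deltas": [
    [-1,[3.28,-3.73,1.2],0],
    [-1,[3.28,-3.73,1.2],0],
    [-1,[3.28,-3.73,1.2],0],
    [-1,[3.28,-3.73,1.2],0],
    [-1,[3.28,-3.73,1.2],0],
    [-1,[3.28,-3.73,1.2],0],
    [-1,[3.28,-3.73,1.2],0],
    [-1,[3.28,-3.73,1.2],0],
    [-1,[3.28,-3.73,1.2],0],
    [-1,[0,0,0],0.097],
    [-1,[0,0,0],0]
  ]
}}

```text
t: 2.48
tool_pos: [0.4303, -0.2317, 0.1233]
orientation: [[0.946, 0.326, 0.0], [0.326, -0.946, -0.0], [0.0, 0.0, -1.0]]
force: [-0.5, 0.6, 0.1]
grip_width: 0.0853
gripper_force: 0.0
```

Call:
{"name": "step_arm", "arguments": {
  "deltas": [
    [-1,[0,0,4],0],
    [-1,[0,0,4],0],
    [-1,[0,0,2.15],0],
    [-1,[0,0,0],0],
    [0.3,[0,0,0],0],
    [1,[0,0,0],0],
    [1,[0,0,0],0],
    [1,[0,0,0],0],
    [1,[0,0,0],0],
    [1,[0,0,0],0]
  ],
  "newtons": 50
}}

```text
t: 3.72
tool_pos: [0.4301, -0.2323, 0.0224]
orientation: [[0.946, 0.324, 0.001], [0.324, -0.946, -0.0], [0.001, 0.001, -1.0]]
force: [-0.3, 0.8, 8.6]
grip_width: 0.0127
gripper_force: 49.0
```

Call:
{"name": "step_arm", "arguments": {
  "deltas": [
    [1,[0,0,-4],0],
    [1,[0,0,-6],0],
    [1,[1.86,-4.58,-0.3],0],
    [1,[1.86,-4.58,0],0],
    [1,[1.86,-4.58,0],0],
    [1,[1.86,-4.58,0],0],
    [1,[1.86,-4.58,0],0],
    [1,[1.86,-4.58,0],0],
    [1,[1.86,-4.58,0],0],
    [1,[1.86,-4.58,0],0],
    [1,[0,0,0],0.11],
    [1,[0,0,0],0.1]
  ]
}}

```text
t: 5.22
tool_pos: [0.4516, 0.1636, 0.1248]
orientation: [[0.993, 0.118, -0.0], [0.118, -0.993, 0.0], [-0.0, -0.0, -1.0]]
force: [0.1, 0.0, 0.7]
grip_width: 0.0129
gripper_force: 49.1
```

```bash
python3 - <<'E'
from seg import *
s=readout.get_state();print(s["t"],s["tool_pos"],s["orientation"],s["force"],s["grip_width"])
o=np.hstack([cv2.resize(ct["image"][204:274,212:282],(400,400),interpolation=cv2.INTER_CUBIC),cv2.resize(cs["image"][100:180,250:330],(400,400),interpolation=cv2.INTER_CUBIC)])
cv2.imwrite("pics/hover.png",o)
print(proj(cs,[.4517,.1627,.088]),proj(cs,[*s["tool_pos"][:2],s["tool_pos"][2]-.0215]))
E
```

```text
5.325 [0.4517 0.163  0.1248] [[ 0.9929  0.1193 -0.0001]
 [ 0.1193 -0.9929 -0.0002]
 [-0.0001  0.0002 -1.    ]] [-0.2339 -0.487  -0.9323] 0.013155517194204823
[290.3868 156.3571] [290.1629 151.8284]
```

View pics/hover.png

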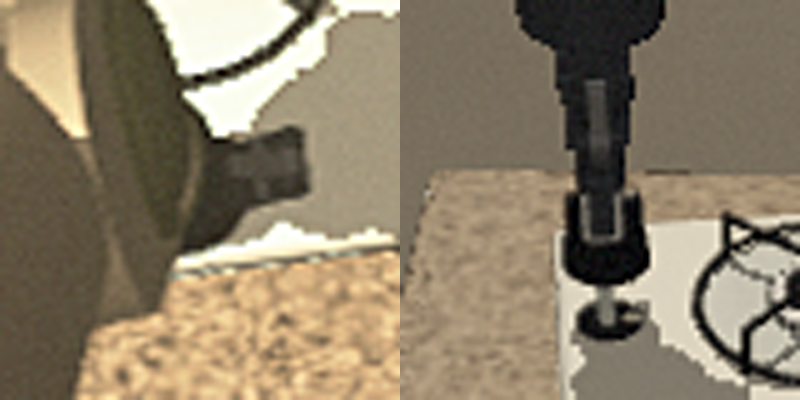

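The side view shows the knob held upright right above the spindle, both near column 291. I'll measure the lateral offset below a pixel.

```bash
python3 - <<'E'
from seg import *
g=cv2.cvtColor(cs["image"],cv2.COLOR_BGR2GRAY)
print(g[144:168,279:305].tolist().__str__().replace("], ","],\n"))
E
```

```text
[[140, 140, 143, 156, 49, 4, 7, 63, 112, 46, 31, 30, 30, 25, 112, 69, 18, 11, 2, 85, 161, 159, 162, 172, 176, 187],
[147, 147, 144, 168, 56, 4, 5, 61, 113, 43, 28, 32, 27, 19, 96, 69, 18, 4, 6, 42, 218, 214, 211, 211, 209, 211],
[147, 144, 186, 183, 65, 0, 15, 60, 115, 41, 23, 29, 24, 20, 91, 69, 23, 15, 10, 0, 187, 215, 214, 212, 212, 211],
[142, 132, 200, 149, 46, 16, 11, 63, 117, 71, 70, 71, 72, 70, 118, 56, 18, 3, 9, 0, 134, 215, 212, 210, 211, 211],
[142, 136, 202, 104, 26, 0, 10, 14, 52, 64, 68, 65, 67, 45, 43, 13, 3, 14, 13, 0, 126, 217, 214, 211, 211, 211],
[164, 139, 209, 101, 18, 18, 19, 9, 13, 19, 23, 21, 23, 18, 12, 8, 6, 20, 6, 10, 74, 217, 215, 211, 211, 210],
[152, 134, 207, 104, 15, 5, 7, 2, 4, 17, 7, 12, 23, 19, 15, 15, 13, 16, 20, 1, 4, 219, 212, 211, 211, 211],
[156, 125, 206, 99, 17, 17, 5, 1, 16, 14, 13, 11, 23, 12, 15, 13, 11, 6, 10, 4, 0, 221, 215, 211, 210, 211],
[145, 111, 206, 99, 16, 1, 2, 6, 12, 16, 19, 7, 15, 18, 11, 14, 13, 18, 13, 0, 0, 220, 214, 212, 212, 210],
[139, 129, 199, 132, 37, 7, 11, 5, 11, 15, 9, 10, 22, 8, 8, 6, 16, 19, 12, 0, 52, 218, 214, 
[... 1016 characters left out ...]
11, 219, 139, 53, 18, 12, 59, 112, 115, 114, 34, 13, 71, 69, 67, 69, 111, 215, 213, 211, 213, 213],
[150, 150, 124, 194, 208, 221, 93, 11, 15, 9, 55, 113, 120, 120, 39, 76, 139, 141, 138, 102, 117, 217, 215, 212, 211, 212],
[165, 149, 145, 193, 208, 224, 86, 15, 18, 16, 24, 94, 121, 104, 28, 24, 50, 52, 47, 70, 118, 134, 215, 215, 212, 212],
[161, 144, 141, 198, 209, 209, 85, 14, 17, 13, 15, 35, 42, 32, 26, 22, 19, 19, 7, 90, 121, 119, 132, 212, 214, 211],
[150, 146, 142, 196, 210, 147, 98, 48, 17, 14, 15, 10, 11, 14, 13, 15, 6, 11, 89, 120, 123, 120, 112, 213, 214, 211],
[152, 163, 145, 196, 211, 133, 119, 124, 74, 46, 17, 14, 19, 10, 12, 5, 67, 121, 124, 126, 121, 120, 112, 215, 216, 212]]
```

```bash
python3 - <<'E'
from seg import *
s=readout.get_state();p=s["tool_pos"];print(p,s["t"])
for d in(0,.0017):
  k=p+np.array([d,0,-.0215]); print("knob L/R",proj(cs,k+[-.025,0,.003])[0],proj(cs,k+[.025,0,.003])[0],"bottom row",proj(cs,k+[0,-.025,0])[1],proj(cs,k+[0,-.025,.003])[1])
for y in(.161,.1627,.1645):
  v=np.array([.4517,y,.06]);print(y,"collar rows",proj(cs,v+[0,.02,.0025])[1],proj(cs,v+[0,-.02,0])[1],"cols",proj(cs,v+[-.02,0,.001])[0],proj(cs,v+[.02,0,.001])[0],"tip",proj(cs,v+[0,0,.028]),proj(cs,v+[0,-.0065,.0025]))
E
```

```text
[0.452  0.1625 0.1248] 5.525
knob L/R 281.2883109657919 299.11428189263864 bottom row 157.0949775729758 156.20408237621612
knob L/R 281.8944389794446 299.7203167378612 bottom row 157.10268826090987 156.21180906678754
0.161 collar rows 159.8920513220163 168.88319862325264 cols 283.7863242438821 297.69552778288704 tip [290.3468 156.7059] [290.5698 165.3335]
0.1627 collar rows 159.54924126622916 168.52197303272126 cols 283.8328448351817 297.7268194515952 tip [290.3868 156.3571] [290.6091 164.9788]
0.1645 collar rows 159.18707334406696 168.14037063107148 cols 283.8819910403495 297.75987722096244 tip [290.429  155.9887] [290.6506 164.6041]
```

Call:
{"name": "step_arm", "arguments": {
  "deltas": [
    [1,[-0.05,0,0.7],0],
    [1,[0,0,0.7],0],
    [1,[0,0,0.2],0],
    [1,[0,0,0.1],0]
  ]
}}

```text
t: 6.02
tool_pos: [0.4514, 0.1625, 0.1074]
orientation: [[0.993, 0.119, -0.001], [0.119, -0.993, -0.0], [-0.001, 0.0, -1.0]]
force: [-1.0, 0.3, -0.7]
grip_width: 0.0135
gripper_force: 49.1
```

Call:
{"name": "step_arm", "arguments": {
  "deltas": [
    [1,[0,0,0.1],0],
    [1,[0,0,0.1],0],
    [1,[0,0,0],0]
  ]
}}

```text
t: 6.4
tool_pos: [0.4516, 0.1628, 0.1058]
orientation: [[0.993, 0.12, 0.0], [0.12, -0.993, 0.0], [0.0, -0.0, -1.0]]
force: [0.4, 1.0, 1.0]
grip_width: 0.0127
gripper_force: 49.1
```

Call:
{"name": "step_arm", "arguments": {
  "deltas": [
    [1,[0,0,0.1],0],
    [1,[0,0,0.1],0],
    [1,[0,0,0],0]
  ]
}}

```text
t: 6.78
tool_pos: [0.4515, 0.1628, 0.1037]
orientation: [[0.993, 0.12, 0.0], [0.12, -0.993, 0.0], [0.0, -0.0, -1.0]]
force: [0.2, 3.1, -1.1]
grip_width: 0.0132
gripper_force: 49.1
```

Call:
{"name": "step_arm", "arguments": {
  "deltas": [
    [1,[0,-0.03,0.1],0],
    [1,[0,0,0.1],0],
    [1,[0,0,0.1],0],
    [1,[0,0,0],0]
  ]
}}

```text
t: 7.28
tool_pos: [0.4514, 0.1629, 0.1006]
orientation: [[0.993, 0.12, -0.0], [0.12, -0.993, -0.0], [-0.0, 0.0, -1.0]]
force: [1.0, 1.8, -1.2]
grip_width: 0.0132
gripper_force: 49.1
```

Call:
{"name": "step_arm", "arguments": {
  "deltas": [
    [1,[0,-0.02,0.1],0],
    [1,[0,0,0.15],0],
    [1,[0,0,0.15],0],
    [1,[0,0,0.1],0],
    [1,[0,0,0],0]
  ]
}}

```text
t: 7.9
tool_pos: [0.4514, 0.163, 0.0956]
orientation: [[0.993, 0.12, -0.0], [0.12, -0.993, -0.0], [-0.0, 0.0, -1.0]]
force: [1.0, 1.9, -1.1]
grip_width: 0.0131
gripper_force: 49.0
```

```bash
python3 - <<'E'
from seg import *
s=readout.get_state();print(s["t"],s["tool_pos"],s["force"],s["wrist_torque"],s["grip_width"])
E
```

```text
8.0 [0.4514 0.163  0.0957] [ 0.8858  1.4813 -1.5443] [ 0.297  -0.0781 -0.0138] 0.013340877469908809
```

Call:
{"name": "step_arm", "arguments": {
  "deltas": [
    [1,[0,0,0.1],0],
    [1,[0,0,0.1],0],
    [1,[0,0,0.1],0],
    [1,[0,0,0],0]
  ]
}}

```text
t: 8.5
tool_pos: [0.4514, 0.1631, 0.0928]
orientation: [[0.993, 0.119, 0.0], [0.119, -0.993, 0.0], [0.0, -0.0, -1.0]]
force: [0.4, 0.9, 3.1]
grip_width: 0.0129
gripper_force: 49.6
```

Call:
{"name": "step_arm", "arguments": {
  "deltas": [
    [1,[0,0,0.1],0],
    [1,[0,0,0.1],0],
    [1,[0,0,0],0]
  ]
}}

```text
t: 8.88
tool_pos: [0.4514, 0.1631, 0.0908]
orientation: [[0.993, 0.12, 0.0], [0.12, -0.993, 0.0], [0.0, -0.0, -1.0]]
force: [-0.1, 0.8, 4.2]
grip_width: 0.0131
gripper_force: 49.8
```

Call:
{"name": "step_arm", "arguments": {
  "deltas": [
    [1,[0,0,0.1],0],
    [1,[0,0,0.1],0],
    [1,[0,0,0.1],0],
    [1,[0,0,0.1],0],
    [1,[0,0,0],0]
  ]
}}

```text
t: 9.5
tool_pos: [0.4516, 0.1631, 0.0878]
orientation: [[0.993, 0.119, 0.001], [0.119, -0.993, 0.001], [0.001, -0.001, -1.0]]
force: [-2.5, -0.6, 23.1]
grip_width: 0.0129
gripper_force: 52.6
```

```bash
python3 - <<'E'
from seg import *
s=readout.get_state();print(s["t"],s["tool_pos"],s["force"],s["wrist_torque"],s["grip_width"])
o=cv2.resize(cs["image"][100:180,240:340],(600,480),interpolation=cv2.INTER_CUBIC)
cv2.imwrite("pics/end.png",o)
for z in(.066,.0675,.069,.072): print(z,proj(cs,[.4516,.1631-.025,z]))
g=cv2.cvtColor(cs["image"],cv2.COLOR_BGR2GRAY);print(g[155:176,291])
E
```

```text
9.6 [0.4516 0.1631 0.0878] [-2.8989 -0.076  23.0291] [-0.049   0.7261  0.0311] 0.013083140680372987
0.066 [290.0985 167.8039]
0.0675 [290.076  167.3778]
0.069 [290.0534 166.951 ]
0.072 [290.0081 166.0952]
[ 31  32  24  72  47  11  15  15  10  16  17  11  10  97 121 124 122 121
 123 124 121]
```

View pics/end.png

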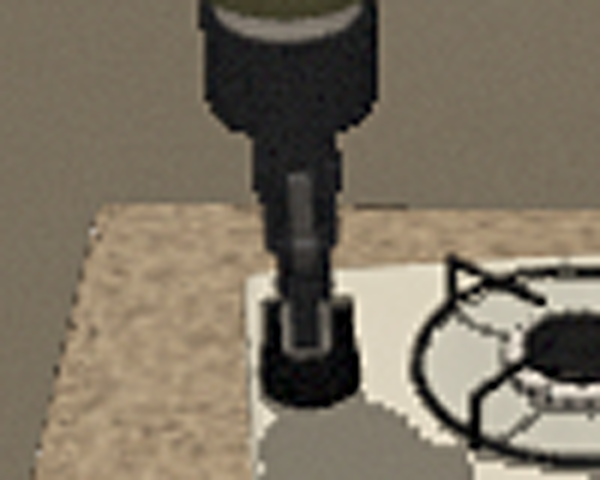

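The side view shows the knob gripped upright on the spindle. Its lower edge is at about row 167.7, which puts the underside at z ≈ 0.066, the depth expected at the stop. The upward force of 23 N also shows the stop is reached.

```bash
python3 -c "
from rig import job; print(job.close_job())"
```

```text
the job is handed in; nothing more can be done
None
```

The knob is on the spindle with its pointer lined up to the collar mark, pushed home and held down at the stop with about 23 N; the job was handed in at about 9.6 s, and no move was made near the apple, matchbox or lemon.

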